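# Move a sensor capsule from its bayonet socket to a sprung test fixture and hold it home

### The arm

A 6-joint arm with a two-finger parallel gripper is mounted at the origin on the work surface. World frame = base frame: x ahead of the robot, y to its left, z up, the work surface at z = 0. Lengths are in m, angles in rad, forces in N, time in s.
With the tool pointing down it reaches from about 0.375 to 0.75 m from the base axis. Payload 9 kg.
Tool frame: the origin (TCP) lies on the centre line of the jaws, within the pads' length; the fingertips stand 17 mm ahead of it and the grasp point (between the pads) lies 2 mm behind it; z points along the fingers, y is the line along which they close (so a half turn about z gives the same grasp; the last joint's range is limited). The gripper opens to 85 mm and grips with 20 to 120 N. Pads are 22 mm wide; open, the fingers measure 114 mm over their backs; the gripper's body (76 mm by 85 mm) begins 54 mm behind the grasp point. The pads swing forward as they close: fully open they stand 13 mm farther back than shut.
Start: joints at [1.002, 0.104, 0.097, 1.564, 0, 1.353], TCP at [0.206, 0.563, 0.248] pointing down, gripper open.
Joint ranges: [-2.99, 2.99], [-0.84, 1.86], [-1.1, 1.16], [-1.84, 2.11], [-1.51, 1.56], [-3.14, 3.14]. Speed limits (rad/s): [2.22, 2.22, 2.57, 3.14, 3.14, 3.14].

### API

Orientations are given as a rotation vector (axis times angle).
In Python, from rig import robot gives the robot as it stands.
- The arm moves only by the shell command python3 -m inch 'ROWS' [FORCE]. ROWS is JSON, a list of rows, each an object of numbers: "dx", "dy", "dz": the shift along the tool's x, y, z in m; "ax", "ay", "az": the turn, a rotation vector about the tool's x, y, z in rad; "gripper": the opening, from -1 (shut) to 1 (fully open). A call has 1 to 20 rows; each row is the pose to reach, as a shift and turn from the pose commanded when the call began, along the tool's axes at that moment; what a row does not reach only later rows make up. A row lasts 1/8 s, in which the tool goes at most 62.5 mm and 10.7 degrees, less where a joint would pass 70% of its speed; a pose out of reach is approached as far as the arm can. A call with a gripper value outside its range is refused whole. The fingers move at their own pace and stop on an object; FORCE is the grip in N (left out, the last holds). Time passes only in rows, so rows that repeat a pose let the fingers close. It gives the time, the measured TCP pose, the force, the opening and the grip force at its end, in the units of the state.
- robot.get_state(): the state, without advancing time (a new reading comes with each control period).
- robot.get_image(name): name is "scene" or "side" or "wrist"; returns a dict with "pixels" (384x512x3 uint8, red, green, blue), "K" (3x3 intrinsics, pixels), "eye" and "orientation" of the camera in the world; the wrist camera has in their place "mount" (4x4, takes a point from camera to tool coordinates, whose origin is the TCP and whose axes are the flange's). Camera axes: x right, y up, looking along -z (the intrinsics and any distortion apply to the point x, -y, -z); pixel columns grow to the right and rows downward; lengths in m; the calibration is good to about 2 mm. A picture is of the moment at which its call begins: read the wrist's pose just before it. There is no depth.
- robot.hand_in(): hands the job in; it is judged then, once.
The state is a dict: "t": time; "qpos": joint angles; "qd": joint speeds; "tau": joint torques, N m; "ee_pos": TCP position; "ee_rot": TCP orientation; "ft_force": force on the tool from outside, world axes, zero at the start; "moment": the same for the moment, N m; "finger_gap": finger opening in m; "grip_force": force on a finger pad.
Only numpy, scipy, OpenCV 4.12 (cv2) and the standard library are available. Lean on these libraries where they do the work, as an engineer would, in place of code of your own. Each camera call takes 0.05 s, during which the arm holds its last target. There are 200 camera calls.

### The job

Twist the sensor capsule anticlockwise (seen from above), a little under a quarter turn, to free it from the bayonet socket on the circuit board, then lift it straight out. Press it upright, stem first, down into the round collar of the test fixture against the sprung contact until its flange sits fully home on the collar's rim, and finish while still gripping it and keeping it pressed down there, as the spring would push it out again. Press firmly but do not ram it, and leave the other things on the bench where they are.

Things in the scene. Friction and masses are not known exactly. Their poses are not given: they have to be found in the camera images.
- capsule_grip (a point): Loose sensor capsule, 120 g, 64 mm tall. Point: centre of its plain box head, 36 mm along x, 18 mm thick along y (grip there), 44 mm tall. Below the head: flange 48 mm wide, 4 mm thick (underside 26 mm below the point), then a stem 20 mm wide, 16 mm long (end 42 mm below the point) with two lugs: a bar 30 mm long along x, 7 mm wide, 3 to 8 mm above the stem's end. z up.
- socket (a point): Black bayonet socket, 44 mm wide, 13.5 mm high, mid-board; point on its axis at its floor, where the stem stands (head centre 42 mm above). z up. Lips hold the lugs down. Capsule's x starts 0 to 0.25 rad anticlockwise of this x (locked); it lifts free at 1.05 to 1.5 rad anticlockwise of it (aim for 1.3); stops at 0 and about 1.57.
- board: Tan circuit board carrying the socket at its middle, 160 x 130 mm, fixed to the bench, upper face 30 mm above the bench; four steel standoffs at its corners rise 14 mm above it, other parts on it are at most 11 mm high. Origin: under its centre, on the bench.
- fixture_rim (a point): Fixed test fixture: base plate 90 x 90 x 14 mm with an upright aluminium collar, 60 mm wide outside, bore 36 mm, rim 57 mm above the bench. Point: on the collar's axis at rim level (hard stop for the capsule's flange). z up. The capsule goes in at any yaw; fully home its head centre is 26 mm above this point.
- plunger (a joint): Sprung brass contact 20 mm across inside the fixture's collar, on its axis: how far it is pressed down, in m. At 0 its top is 4 mm below the rim; it reads 0.012 when the capsule's flange sits on the rim. It pushes up with 2.4 N at 0, rising by 0.6 N per mm to 9.6 N at 0.012.
- spool_center (a point): Bystander: metal spool standing upright, 54 mm across, 40 mm tall; the point is its centre.
- driver: Bystander: screwdriver 170 mm long lying on the bench.
- tray: Bystander: grey open divided parts tray 100 x 140 x 30 mm; origin under its centre.
- flux: Bystander: small white jar 40 mm across, 85 mm tall; origin at the centre of its underside.
Not all that is in view belongs to the job. Leave any green or pink look-alike of the part that bears capsule_grip alone. Of the things that look like the part that bears fixture_rim, take the one that is farthest to the robot's left at the start.

How it is judged:
By the outcome, as a careful person would: the job done as asked, in the order asked, and still so for the second after the job is handed in, while the arm keeps its last pose, push and grip.
It also fails if it takes over 48 s, if anything falls off the work surface, if the arm or the gripper's body presses on something with over 40 N, if the wrist force passes 120 N, or if a joint passes its speed limit or range.

## Working session

There is one attempt and no reset: what is moved stays moved. The work goes in short steps, Python scripts to look and compute and a shell command to move; the robot and the scene stay as the last step left them, time stands still between calls to the robot, and variables do not carry over. Pictures are saved under pics/ and viewed, at most 10 in all, crops included, and the job is handed in when it is done.

```bash
ls; mkdir -p pics; cat > h.py <<'E'
from rig import robot
import numpy as np, cv2
from scipy.spatial.transform import Rotation as R
def snap(n,f=None):
    s=robot.get_state(); im=robot.get_image(n)
    if n=="wrist":
        T=np.eye(4);T[:3,:3]=R.from_rotvec(s["ee_rot"]).as_matrix();T[:3,3]=s["ee_pos"]
        M=T@np.array(im["mount"]); im["E"]=M[:3,3]; im["Rm"]=M[:3,:3]
    else:
        im["E"]=np.array(im["eye"]); o=np.array(im["orientation"])
        im["Rm"]=o if o.shape==(3,3) else R.from_rotvec(o).as_matrix()
    if f: cv2.imwrite(f,im["pixels"][:,:,::-1])
    return im
def ray(im,u,v):
    K=np.array(im["K"]); d=np.linalg.inv(K)@[u,v,1]; return im["Rm"]@(d*[1,-1,-1])
def onz(im,u,v,z):
    d=ray(im,u,v); return im["E"]+d*(z-im["E"][2])/d[2]
def proj(im,p):
    c=im["Rm"].T@(np.array(p)-im["E"])*[1,-1,-1]; q=np.array(im["K"])@c; return q[:2]/q[2]
E
python3 - <<'E'
from h import *
a=snap("scene");b=snap("side");c=snap("wrist")
cv2.imwrite("pics/a.png",a["pixels"][:,:,::-1]);cv2.imwrite("pics/b.png",b["pixels"][:,:,::-1]);cv2.imwrite("pics/c.png",c["pixels"][:,:,::-1])
for i in(a,b,c):print({k:v for k,v in i.items() if k!="pixels"})
print(robot.get_state())
E
```

```text
pics
{'K': array([[382.49449651,   0.        , 255.67834036],
       [  0.        , 382.49449651, 188.50545522],
       [  0.        ,   0.        ,   1.        ]]), 'eye': array([ 1.33446791, -0.72997178,  0.7765031 ]), 'orientation': array([0.93129812, 0.391522  , 0.72045238]), 'E': array([ 1.33446791, -0.72997178,  0.7765031 ]), 'Rm': array([[ 0.70480793, -0.38921048,  0.59309441],
       [ 0.70938731,  0.39131376, -0.58621087],
       [-0.00392659,  0.83389972,  0.55190202]])}
{'K': array([[446.14775201,   0.        , 255.5745649 ],
       [  0.        , 446.14775201, 186.23491168],
       [  0.        ,   0.        ,   1.        ]]), 'eye': array([0.46764793, 1.3241552 , 1.14343638]), 'orientation': array([ 0.08157175, -1.3273754 , -2.76070936]), 'E': array([0.46764793, 1.3241552 , 1.14343638]), 'Rm': array([[-0.99560133,  0.04651408, -0.08132922],
       [-0.09256891, -0.6223031 ,  0.77728364],
       [-0.01445679,  0.78139318,  0.62387155]])}
{'K': array([[288.34839993,   0.        , 255.82554522],
       [  0.        , 288.34839993, 195.58109144],
       [  0.        ,   0.  
[... 585 characters left out ...]
274e-01,  9.62199873e-01]])}
{'t': 0.15, 'qpos': array([1.00231400e+00, 1.04565650e-01, 9.66690606e-02, 1.56390161e+00,
       1.41429029e-05, 1.35310283e+00]), 'qd': array([-2.14217409e-03, -8.47911056e-04,  3.46834115e-03, -2.47267932e-04,
       -3.83483623e-05,  5.12776024e-04]), 'tau': array([ 3.86790474e-03, -5.57359135e+01,  5.04005241e+01,  1.26056900e-02,
       -2.52629416e-04,  3.16326123e-05]), 'ee_pos': array([0.20604041, 0.5632695 , 0.24771053]), 'ee_rot': array([-5.48127685e-01, -3.09300262e+00,  1.44502288e-03]), 'ft_force': array([0.53483125, 1.25074783, 0.48741324]), 'moment': array([-0.02862767,  0.01375802, -0.03327409]), 'grip_force': 0.0, 'finger_gap': 0.08591761866994}
```

View pics/a.png

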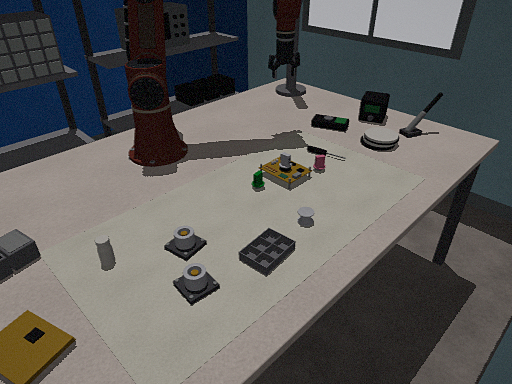

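View pics/b.png

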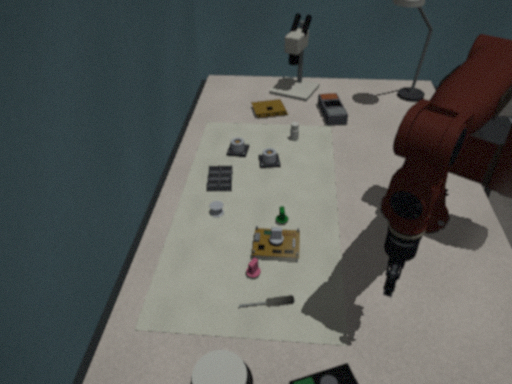

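The scene view (a) shows:
- **Capsule candidates:** grey one on the board at (286,160), green look-alike at (258,180), pink at (320,161). I choose the grey one.
- **Fixture candidates:** (184,240) and (196,280), which are (269,158) and (238,148) in the side view. I'll take the one with the larger y.

```bash
python3 - <<'E'
from h import *
a=snap("scene");b=snap("side")
print("fix",[onz(a,*p,.057).round(3) for p in((185,232),(196,271))],[onz(b,*p,.057).round(3) for p in((269,154),(238,143))])
print("cap",onz(a,286,154,.11).round(3),onz(b,277,231,.11).round(3))
print("green",onz(a,258,180,.03).round(3),"pink",onz(a,320,163,.03).round(3), "jar",onz(a,104,242,.085),"spool",onz(a,306,213,.04))
A=cv2.resize(a["pixels"][130:210,230:340],None,fx=5,fy=5,interpolation=cv2.INTER_CUBIC)
B=cv2.resize(b["pixels"][195:290,225:325],None,fx=4,fy=4,interpolation=cv2.INTER_CUBIC)
h=max(A.shape[0],B.shape[0]);o=np.zeros((h,A.shape[1]*0+800,3),np.uint8);A=A[:, 50:450];o[:A.shape[0],:400]=A;o[:B.shape[0],400:800]=B
cv2.imwrite("pics/d.png",o[:,:,::-1])
E
```

```text
fix [array([ 0.578, -0.273,  0.057]), array([ 0.725, -0.345,  0.057])] [array([ 0.572, -0.254,  0.057]), array([ 0.716, -0.33 ,  0.057])]
cap [0.535 0.217 0.11 ] [0.51  0.267 0.11 ]
green [0.498 0.109 0.03 ] pink [0.583 0.369 0.03 ] jar [ 0.48622354 -0.47059518  0.085     ] spool [0.75646522 0.0656868  0.04      ]
```

View pics/d.png

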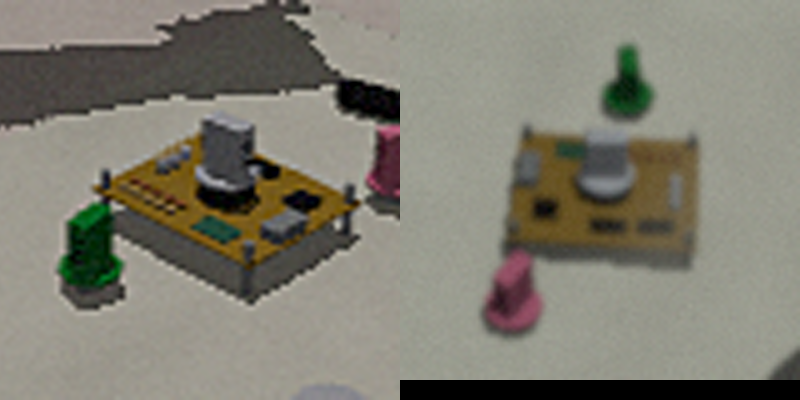

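Grey capsule sits mid-board at about (0.53, 0.24), with its wide faces along world x. The target fixture is at about (0.575, -0.263), since the other has y = -0.34. Going above the capsule for a close look.

```bash
python3 -m inch '[{"dx":-0.05,"dy":-0.02,"az":-0.1},{"dx":-0.1,"dy":-0.045,"az":-0.2},{"dx":-0.16,"dy":-0.07,"az":-0.35},{"dx":-0.21,"dy":-0.1,"az":-0.35},{"dx":-0.27,"dy":-0.12,"az":-0.35},{"dx":-0.32,"dy":-0.145,"az":-0.35},{"dx":-0.37,"dy":-0.17,"az":-0.35},{"dx":-0.415,"dy":-0.192,"az":-0.35},{"dx":-0.415,"dy":-0.192,"az":-0.35},{"dx":-0.415,"dy":-0.192,"az":-0.35},{"dx":-0.415,"dy":-0.192,"az":-0.35}]'; python3 - <<'E'
from h import *
c=snap("wrist","pics/e.png"); s=robot.get_state(); print(s["ee_pos"],s["ee_rot"],s["qpos"],s["t"])
E
```

```text
[0.20612453 0.56340115 0.24808169] [-5.48177176e-01 -3.09324815e+00  5.05843064e-04] [1.00231495e+00 1.04291284e-01 9.70513592e-02 1.56391008e+00
 1.21724419e-05 1.35310753e+00] 0.3invalid input at $[0]: expected keys dx, dy, dz, ax, ay, az, gripper
```

View pics/e.png

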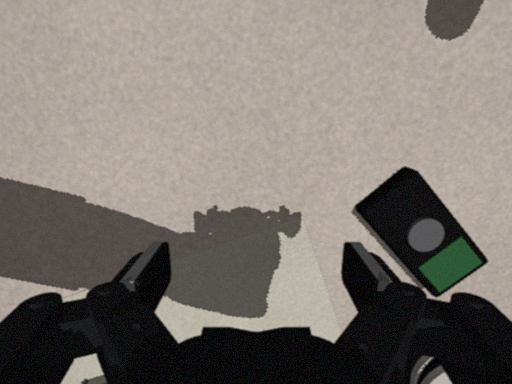

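The call was refused because every row needs all seven keys, so this picture is still the start pose: bare bench, with the jaw tips at about (150,250) and (360,250). Resending.

```bash
python3 -m inch '[{"dx":-0.05,"dy":-0.02,"dz":0,"ax":0,"ay":0,"az":-0.1,"gripper":1},{"dx":-0.1,"dy":-0.045,"dz":0,"ax":0,"ay":0,"az":-0.2,"gripper":1},{"dx":-0.16,"dy":-0.07,"dz":0,"ax":0,"ay":0,"az":-0.35,"gripper":1},{"dx":-0.21,"dy":-0.1,"dz":0,"ax":0,"ay":0,"az":-0.35,"gripper":1},{"dx":-0.27,"dy":-0.12,"dz":0,"ax":0,"ay":0,"az":-0.35,"gripper":1},{"dx":-0.32,"dy":-0.145,"dz":0,"ax":0,"ay":0,"az":-0.35,"gripper":1},{"dx":-0.37,"dy":-0.17,"dz":0,"ax":0,"ay":0,"az":-0.35,"gripper":1},{"dx":-0.415,"dy":-0.192,"dz":0,"ax":0,"ay":0,"az":-0.35,"gripper":1},{"dx":-0.415,"dy":-0.192,"dz":0,"ax":0,"ay":0,"az":-0.35,"gripper":1},{"dx":-0.415,"dy":-0.192,"dz":0,"ax":0,"ay":0,"az":-0.35,"gripper":1},{"dx":-0.415,"dy":-0.192,"dz":0,"ax":0,"ay":0,"az":-0.35,"gripper":1}]'; python3 - <<'E'
from h import *
c=snap("wrist","pics/f.png"); s=robot.get_state(); print(s["ee_pos"],s["ee_rot"],s["qpos"],s["t"])
E
```

```text
t: 1.68
ee_pos: [0.5293, 0.2415, 0.2485]
ee_rot: [-0.001, 3.141, 0.0]
ft_force: [-0.1, 1.0, -0.3]
finger_gap: 0.0853
grip_force: 0.0
[0.52928336 0.24154873 0.24852011] [-1.27121959e-03  3.14136124e+00  3.61275041e-04] [2.03404759e-01 4.79600348e-02 3.88946569e-02 1.56145819e+00
 1.78689860e-04 2.02595440e-01] 1.725
```

View pics/f.png

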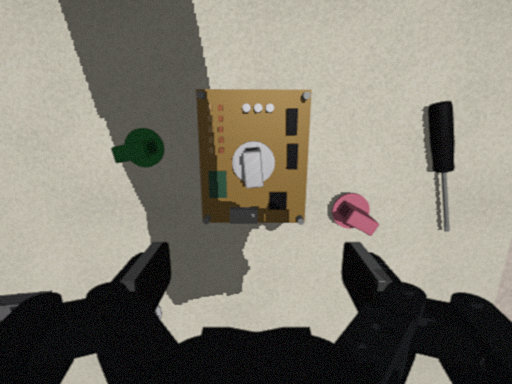

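The wrist view shows the board at (197-310, 90-223) with four standoffs. The grey capsule's flange circle is at about (253,163) and its head at about (253,165), nearly aligned with the board. Green look-alike at (145,148), pink at (355,212). Now measuring.

```bash
python3 - <<'E'
from h import *
c=snap("wrist"); P=c["pixels"]; hsv=cv2.cvtColor(P,cv2.COLOR_RGB2HSV)
w=np.zeros(P.shape[:2],np.uint8); w[130:200,215:290]=1
sat=hsv[:,:,1];v=hsv[:,:,2]
m=((sat<60)&(v>110)&(w>0)).astype(np.uint8)
n,l,st,ce=cv2.connectedComponentsWithStats(m); i=1+st[1:,4].argmax(); print("white",st[i],ce[i])
cv2.imwrite("pics/m.png",np.hstack([cv2.resize(P[125:205,210:295,::-1],None,fx=4.5,fy=4.5,interpolation=cv2.INTER_CUBIC),cv2.cvtColor(cv2.resize((l==i).astype(np.uint8)*255,None,fx=1,fy=1)[125:205,210:295].repeat(4,0).repeat(4,1),cv2.COLOR_GRAY2BGR).copy()[:360,:] if 0 else cv2.resize(cv2.cvtColor(((l==i)*255).astype(np.uint8)[125:205,210:295],cv2.COLOR_GRAY2BGR),None,fx=4.5,fy=4.5)]))
b=((hsv[:,:,0]>8)&(hsv[:,:,0]<25)&(sat>110)&(v>60)).astype(np.uint8); b[:80]=0;b[235:]=0
b=cv2.morphologyEx(b,cv2.MORPH_CLOSE,np.ones((25,25))); n,l,st,ce=cv2.connectedComponentsWithStats(b);i=1+st[1:,4].argmax()
q=np.array([onz(c,u,vv,.03)[:2] for vv,u in np.argwhere(l==i)],np.float32)
print("board",st[i],cv2.minAreaRect(q))
# standoffs
for p in((201,93),(307,97),(207,219),(300,220)):print(onz(c,*p,.044).round(4))
E
```

```text
white [ 232  141   43   47 1385] [253.68086643 163.48158845]
board [  197    89   114   133 12419] ((0.5116850137710571, 0.23805952072143555), (0.12856432795524597, 0.158401757478714), 89.89013671875)
[0.4376 0.1818 0.044 ]
[0.4416 0.2969 0.044 ]
[0.5828 0.1817 0.044 ]
[0.5841 0.2954 0.044 ]
```

View pics/m.png

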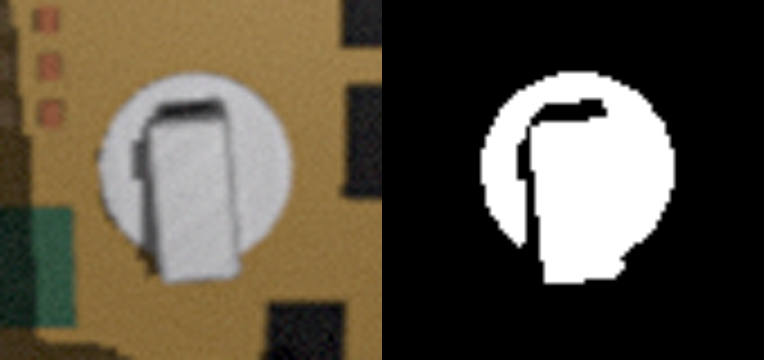

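```bash
python3 - <<'E'
from h import *
c=snap("wrist")
f=lambda x,y:(210+x/4.5-.4,125+y/4.5-.4)
print("flange",onz(c,*f(196,166),.05).round(4), "w",np.linalg.norm(onz(c,*f(100,165),.05)-onz(c,*f(292,165),.05)))
for z in(.094,.097,.100):
    q=np.array([onz(c,*f(*p),z) for p in((150,122),(223,120),(240,275),(165,282))])
    e1=q[3]-q[0];e2=q[2]-q[1];w1=q[1]-q[0];w2=q[2]-q[3]
    print(z,q.mean(0).round(4),[round(float(np.linalg.norm(e)),4) for e in(e1,e2,w1,w2)],[round(float(np.arctan2(e[1],e[0])),3) for e in(e1,e2)],[round(float(np.arctan2(-e[0],e[1])),3) for e in(w1,w2)])
E
```

```text
flange [0.5112 0.2382 0.05  ] w 0.048353484557495434
0.094 [0.5119 0.2382 0.094 ] [0.0357, 0.0346, 0.0158, 0.0168] [0.082, 0.114] [0.028, 0.096]
0.097 [0.5114 0.2382 0.097 ] [0.0353, 0.0343, 0.0156, 0.0166] [0.082, 0.114] [0.028, 0.096]
0.1 [0.5108 0.2383 0.1   ] [0.035, 0.0339, 0.0154, 0.0165] [0.082, 0.114] [0.028, 0.096]
```

Capsule at (0.5115, 0.238), yaw about +0.10, with the board (and socket) yaw about 0. Next: descend, grip, and check before twisting.

```bash
python3 -m inch '[{"dx":0.018,"dy":-0.003,"dz":0.02,"ax":0,"ay":0,"az":-0.1,"gripper":1},{"dx":0.018,"dy":-0.003,"dz":0.06,"ax":0,"ay":0,"az":-0.1,"gripper":1},{"dx":0.018,"dy":-0.003,"dz":0.1,"ax":0,"ay":0,"az":-0.1,"gripper":1},{"dx":0.018,"dy":-0.003,"dz":0.13,"ax":0,"ay":0,"az":-0.1,"gripper":1},{"dx":0.018,"dy":-0.003,"dz":0.155,"ax":0,"ay":0,"az":-0.1,"gripper":1},{"dx":0.018,"dy":-0.003,"dz":0.172,"ax":0,"ay":0,"az":-0.1,"gripper":1},{"dx":0.018,"dy":-0.003,"dz":0.172,"ax":0,"ay":0,"az":-0.1,"gripper":1},{"dx":0.018,"dy":-0.003,"dz":0.172,"ax":0,"ay":0,"az":-0.1,"gripper":-0.2},{"dx":0.018,"dy":-0.003,"dz":0.172,"ax":0,"ay":0,"az":-0.1,"gripper":-1},{"dx":0.018,"dy":-0.003,"dz":0.172,"ax":0,"ay":0,"az":-0.1,"gripper":-1},{"dx":0.018,"dy":-0.003,"dz":0.172,"ax":0,"ay":0,"az":-0.1,"gripper":-1},{"dx":0.018,"dy":-0.003,"dz":0.172,"ax":0,"ay":0,"az":-0.1,"gripper":-1},{"dx":0.018,"dy":-0.003,"dz":0.172,"ax":0,"ay":0,"az":-0.1,"gripper":-1}]' 60; python3 - <<'E'
from h import *
s=robot.get_state();print(s["ee_pos"],s["ee_rot"],s["moment"],s["qpos"])
E
```

```text
t: 3.45
ee_pos: [0.5123, 0.2376, 0.0768]
ee_rot: [-0.156, 3.137, 0.0]
ft_force: [-0.2, -1.4, 4.7]
finger_gap: 0.0174
grip_force: 59.0
[0.51226834 0.23762115 0.07682666] [-1.55693706e-01  3.13690754e+00  1.86384607e-04] [-0.11336814  0.11589138  0.02000068] [ 2.02757202e-01  3.78802805e-02 -2.84650237e-01  1.24743362e+00
 -8.37461240e-06  1.03572861e-01]
```

Gripped: gap 17.4 mm, 59 N. Now twisting anticlockwise (az negative).

```bash
python3 -m inch '[{"dx":0,"dy":0,"dz":0,"ax":0,"ay":0,"az":-0.1,"gripper":-1},{"dx":0,"dy":0,"dz":0,"ax":0,"ay":0,"az":-0.2,"gripper":-1},{"dx":0,"dy":0,"dz":0,"ax":0,"ay":0,"az":-0.3,"gripper":-1},{"dx":0,"dy":0,"dz":0,"ax":0,"ay":0,"az":-0.4,"gripper":-1},{"dx":0,"dy":0,"dz":0,"ax":0,"ay":0,"az":-0.5,"gripper":-1}]'; python3 - <<'E'
from h import *
s=robot.get_state();print(s["ee_pos"],s["ee_rot"],s["moment"])
E
```

```text
t: 4.08
ee_pos: [0.5124, 0.2376, 0.0768]
ee_rot: [-0.932, 2.999, -0.0]
ft_force: [0.6, -1.0, 4.7]
finger_gap: 0.0173
grip_force: 59.2
[0.51239901 0.23762573 0.07682813] [-9.31672518e-01  2.99911570e+00 -1.71433111e-04] [-0.04381541 -0.11913758  0.00915128]
```

```bash
python3 -m inch '[{"dx":0,"dy":0,"dz":0,"ax":0,"ay":0,"az":-0.12,"gripper":-1},{"dx":0,"dy":0,"dz":0,"ax":0,"ay":0,"az":-0.24,"gripper":-1},{"dx":0,"dy":0,"dz":0,"ax":0,"ay":0,"az":-0.36,"gripper":-1},{"dx":0,"dy":0,"dz":0,"ax":0,"ay":0,"az":-0.48,"gripper":-1},{"dx":0,"dy":0,"dz":0,"ax":0,"ay":0,"az":-0.6,"gripper":-1},{"dx":0,"dy":0,"dz":0,"ax":0,"ay":0,"az":-0.7,"gripper":-1},{"dx":0,"dy":0,"dz":0,"ax":0,"ay":0,"az":-0.7,"gripper":-1},{"dx":0,"dy":0,"dz":-0.004,"ax":0,"ay":0,"az":-0.7,"gripper":-1},{"dx":0,"dy":0,"dz":-0.008,"ax":0,"ay":0,"az":-0.7,"gripper":-1}]'; python3 - <<'E'
from h import *
s=robot.get_state();print(s["ee_pos"],s["ee_rot"],s["moment"])
E
```

```text
t: 5.2
ee_pos: [0.5115, 0.2375, 0.084]
ee_rot: [1.898, -2.502, -0.001]
ft_force: [-0.0, -0.4, -1.4]
finger_gap: 0.017
grip_force: 58.5
[0.51154471 0.23753946 0.08404523] [ 1.89843049e+00 -2.50214324e+00 -7.58277721e-04] [ 0.0365194  -0.03564987  0.0325658 ]
```

Freed: force is just the weight. Lift straight out, then turn back to yaw 0.

```bash
python3 -m inch '[{"dx":0,"dy":0,"dz":-0.02,"ax":0,"ay":0,"az":0,"gripper":-1},{"dx":0,"dy":0,"dz":-0.05,"ax":0,"ay":0,"az":0,"gripper":-1},{"dx":0,"dy":0,"dz":-0.09,"ax":0,"ay":0,"az":0.1,"gripper":-1},{"dx":0,"dy":0,"dz":-0.13,"ax":0,"ay":0,"az":0.25,"gripper":-1},{"dx":0,"dy":0,"dz":-0.13,"ax":0,"ay":0,"az":0.42,"gripper":-1},{"dx":0,"dy":0,"dz":-0.13,"ax":0,"ay":0,"az":0.6,"gripper":-1},{"dx":0,"dy":0,"dz":-0.13,"ax":0,"ay":0,"az":0.78,"gripper":-1},{"dx":0,"dy":0,"dz":-0.13,"ax":0,"ay":0,"az":0.95,"gripper":-1},{"dx":0,"dy":0,"dz":-0.13,"ax":0,"ay":0,"az":1.12,"gripper":-1},{"dx":0,"dy":0,"dz":-0.13,"ax":0,"ay":0,"az":1.3,"gripper":-1},{"dx":0,"dy":0,"dz":-0.13,"ax":0,"ay":0,"az":1.3,"gripper":-1},{"dx":0,"dy":0,"dz":-0.13,"ax":0,"ay":0,"az":1.3,"gripper":-1}]'
```

```text
t: 6.7
ee_pos: [0.5119, 0.2376, 0.2149]
ee_rot: [-0.005, 3.141, 0.0]
ft_force: [-1.0, 0.0, -0.6]
finger_gap: 0.0174
grip_force: 59.6
```

```bash
python3 -m inch '[{"dx":-0.01,"dy":-0.04,"dz":0,"ax":0,"ay":0,"az":0,"gripper":-1},{"dx":-0.02,"dy":-0.09,"dz":0,"ax":0,"ay":0,"az":0,"gripper":-1},{"dx":-0.03,"dy":-0.14,"dz":0,"ax":0,"ay":0,"az":0,"gripper":-1},{"dx":-0.04,"dy":-0.19,"dz":0,"ax":0,"ay":0,"az":0,"gripper":-1},{"dx":-0.05,"dy":-0.24,"dz":0,"ax":0,"ay":0,"az":0,"gripper":-1},{"dx":-0.06,"dy":-0.29,"dz":0,"ax":0,"ay":0,"az":0,"gripper":-1},{"dx":-0.07,"dy":-0.34,"dz":0,"ax":0,"ay":0,"az":0,"gripper":-1},{"dx":-0.08,"dy":-0.39,"dz":0,"ax":0,"ay":0,"az":0,"gripper":-1},{"dx":-0.09,"dy":-0.43,"dz":0,"ax":0,"ay":0,"az":0,"gripper":-1},{"dx":-0.1,"dy":-0.47,"dz":0,"ax":0,"ay":0,"az":0,"gripper":-1},{"dx":-0.108,"dy":-0.5,"dz":0,"ax":0,"ay":0,"az":0,"gripper":-1},{"dx":-0.108,"dy":-0.5,"dz":0,"ax":0,"ay":0,"az":0,"gripper":-1},{"dx":-0.108,"dy":-0.5,"dz":0,"ax":0,"ay":0,"az":0,"gripper":-1}]'; python3 - <<'E'
from h import *
c=snap("wrist","pics/g.png"); print(proj(c,(.575,-.262,.057)))
E
```

```text
t: 8.32
ee_pos: [0.6194, -0.262, 0.2142]
ee_rot: [0.001, -3.141, -0.001]
ft_force: [0.1, -0.2, -0.2]
finger_gap: 0.0173
grip_force: 59.7
[256.14731115 141.43628344]
```

View pics/g.png

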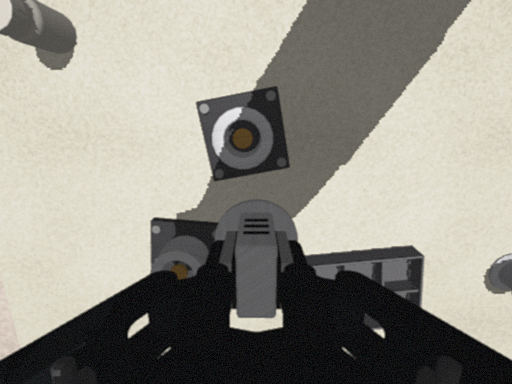

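The target fixture is at (242,138): grey collar ring about 31 px in radius, brass contact at (243,139). The second fixture is at (180,265), partly behind the held capsule. The capsule's flange is centred under the jaws at about column 256.

```bash
python3 - <<'E'
from h import *
c=snap("wrist");P=c["pixels"];h=cv2.cvtColor(P,cv2.COLOR_RGB2HSV)
m=((h[:,:,0]>8)&(h[:,:,0]<28)&(h[:,:,1]>120)).astype(np.uint8);w=np.zeros_like(m);w[105:170,205:285]=1
q=np.argwhere(m*w);print("brass",len(q),q.mean(0)[::-1],np.ptp(q,0),onz(c,*q.mean(0)[::-1],.053).round(4))
# collar ring: brighter than dark plate
g=cv2.GaussianBlur(P,(3,3),0).max(2);m=((g>75)).astype(np.uint8)*w
l=cv2.connectedComponents(m)[1]
yy,xx=np.mgrid[:384,:512];m=(m&(((xx-242)**2+(yy-138)**2)<36**2)).astype(np.uint8)
n,l,st,ce=cv2.connectedComponentsWithStats(m);i=1+st[1:,4].argmax()
k=max(cv2.findContours((l==i).astype(np.uint8),0,1)[0],key=len)
(u,v),r=cv2.minEnclosingCircle(k);e=cv2.fitEllipse(k);print("ring",u,v,r,e,onz(c,u,v,.057).round(4),onz(c,*e[0],.057).round(4))
s=robot.get_state();print(s["ee_pos"],s["ee_rot"])
E
```

```text
brass 316 [241.76898734 137.8164557 ] [20 19] [ 0.572  -0.2758  0.053 ]
ring 239.52410888671875 136.000244140625 33.07305908203125 ((239.7298126220703, 136.1329345703125), (60.42782211303711, 65.32685089111328), 132.69204711914062) [ 0.57   -0.2778  0.057 ] [ 0.5701 -0.2776  0.057 ]
[ 0.61949957 -0.26154627  0.2145266 ] [-1.51946388e-03  3.14155673e+00  4.28123508e-04]
```

```bash
python3 -m inch '[{"dx":0.0245,"dy":-0.007,"dz":0,"ax":0,"ay":0,"az":0,"gripper":-1},{"dx":0.0475,"dy":-0.014,"dz":0.01,"ax":0,"ay":0,"az":0,"gripper":-1},{"dx":0.0475,"dy":-0.014,"dz":0.04,"ax":0,"ay":0,"az":0,"gripper":-1},{"dx":0.0475,"dy":-0.014,"dz":0.07,"ax":0,"ay":0,"az":0,"gripper":-1},{"dx":0.0475,"dy":-0.014,"dz":0.09,"ax":0,"ay":0,"az":0,"gripper":-1},{"dx":0.0475,"dy":-0.014,"dz":0.09,"ax":0,"ay":0,"az":0,"gripper":-1},{"dx":0.0475,"dy":-0.014,"dz":0.09,"ax":0,"ay":0,"az":0,"gripper":-1}]'; python3 - <<'E'
from h import *
a=snap("scene");b=snap("side");w=snap("wrist")
for i in(a,b,w):print(proj(i,(.572,-.2757,.057)))
def crop(i,r):
    u,v=proj(i,(.572,-.2757,.08)).astype(int);return cv2.resize(i["pixels"][v-r:v+r,u-r:u+r],(400,400),interpolation=cv2.INTER_CUBIC)
cv2.imwrite("pics/k.png",np.hstack([crop(a,35),crop(b,35)])[:,:,::-1])
E
```

```text
t: 9.3
ee_pos: [0.5726, -0.2766, 0.1257]
ee_rot: [0.001, 3.14, -0.001]
ft_force: [0.0, -0.6, -0.8]
finger_gap: 0.0169
grip_force: 59.7
[182.88515676 231.52375992]
[269.4249362  151.20688955]
[258.28519512 214.14261491]
```

View pics/k.png

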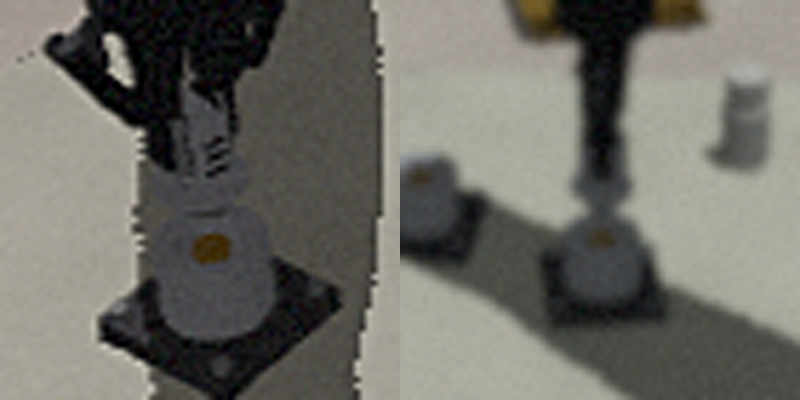

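Left (scene): the collar spans crop columns 157–276, the held flange about 148–248, brass at (212,248). Right (side): flange at (601,185), collar at (601,255). I'll check numerically whether the left offset is only perspective.

```bash
python3 - <<'E'
from h import *
a=snap("scene");b=snap("side")
f=lambda i,x,y:(lambda o:(o[0]-35+x*70/400-.4,o[1]-35+y*70/400-.4))(proj(i,(.572,-.2757,.08)).astype(int))
# column-wise comparison: rim and flange-mid (z~0.0955)
zf=.0257+.1257-.0768+.016+.002+.03-.0257  # flange mid above bench, f=0
print("zf",zf)
for n,i,xr,xf in(("scene",a,216,198),("side",b,201,201)):
    p=np.array([.572,-.2757]);
    print(n,"pred rim u",proj(i,(*p,.053))[0],"meas",f(i,xr,0)[0],"| pred flange u at tcp",proj(i,(.5726,-.2766,zf))[0],"meas",f(i,xf,0)[0], "mm/px",1000/ (np.linalg.norm(proj(i,(*p,.06))-proj(i,(*(p+i["Rm"][:2,0]*.01),.06)))*100))
print("brass scene",onz(a,*f(a,212,248),.053),"side",onz(b,*f(b,201,240),.053), "flange scene v:",f(a,198,180),proj(a,(.5726,-.2766,zf)))
E
```

```text
zf 0.09690000000000001
scene pred rim u 183.0342924137574 meas 184.4 | pred flange u at tcp 181.22903120168618 meas 181.25 mm/px 2.913518279124242
side pred rim u 269.4204007514293 meas 268.77500000000003 | pred flange u at tcp 269.345024431543 meas 268.77500000000003 mm/px 4.32051252028877
brass scene [ 0.57493082 -0.27544755  0.053     ] side [ 0.57445323 -0.27071281  0.053     ] flange scene v: (np.float64(181.25), np.float64(221.1)) [181.2290312  220.98363626]
```

The capsule is where the TCP model predicts, and the wrist and scene estimates agree to about 2 mm (bore clearance is 3 mm). Descending in small steps, watching force.

```bash
python3 -m inch '[{"dx":0,"dy":0.0005,"dz":0.01,"ax":0,"ay":0,"az":0,"gripper":-1},{"dx":0,"dy":0.0005,"dz":0.02,"ax":0,"ay":0,"az":0,"gripper":-1},{"dx":0,"dy":0.0005,"dz":0.026,"ax":0,"ay":0,"az":0,"gripper":-1},{"dx":0,"dy":0.0005,"dz":0.028,"ax":0,"ay":0,"az":0,"gripper":-1},{"dx":0,"dy":0.0005,"dz":0.03,"ax":0,"ay":0,"az":0,"gripper":-1},{"dx":0,"dy":0.0005,"dz":0.03,"ax":0,"ay":0,"az":0,"gripper":-1}]'; python3 -m inch '[{"dx":0,"dy":0,"dz":0.001,"ax":0,"ay":0,"az":0,"gripper":-1},{"dx":0,"dy":0,"dz":0.002,"ax":0,"ay":0,"az":0,"gripper":-1},{"dx":0,"dy":0,"dz":0.002,"ax":0,"ay":0,"az":0,"gripper":-1}]'
```

```text
t: 10.3
ee_pos: [0.5721, -0.276, 0.0946]
ee_rot: [0.001, 3.141, -0.0]
ft_force: [-2.3, 1.3, 4.5]
finger_gap: 0.0173
grip_force: 60.4
t: 10.68
ee_pos: [0.5722, -0.2761, 0.0925]
ee_rot: [0.001, 3.141, -0.0]
ft_force: [-2.5, 2.0, 5.4]
finger_gap: 0.0173
grip_force: 60.5
```

```bash
python3 -m inch '[{"dx":0,"dy":0,"dz":0.001,"ax":0,"ay":0,"az":0,"gripper":-1},{"dx":0,"dy":0,"dz":0.002,"ax":0,"ay":0,"az":0,"gripper":-1},{"dx":0,"dy":0,"dz":0.003,"ax":0,"ay":0,"az":0,"gripper":-1},{"dx":0,"dy":0,"dz":0.003,"ax":0,"ay":0,"az":0,"gripper":-1}]' 80; for i in 1 2; do python3 -m inch '[{"dx":0,"dy":0,"dz":0.001,"ax":0,"ay":0,"az":0,"gripper":-1},{"dx":0,"dy":0,"dz":0.001,"ax":0,"ay":0,"az":0,"gripper":-1}]' | egrep 'ee_pos|ft'; done
```

```text
t: 11.18
ee_pos: [0.5722, -0.2761, 0.0898]
ee_rot: [0.001, 3.141, -0.0]
ft_force: [-3.1, 2.9, 7.8]
finger_gap: 0.0171
grip_force: 80.6
ee_pos: [0.5722, -0.2761, 0.0888]
ft_force: [-2.5, 1.8, 7.3]
ee_pos: [0.5722, -0.2761, 0.088]
ft_force: [-2.6, 1.8, 8.2]
```

```bash
for i in 1 2 3; do python3 -m inch '[{"dx":0,"dy":0,"dz":0.0005,"ax":0,"ay":0,"az":0,"gripper":-1},{"dx":0,"dy":0,"dz":0.0005,"ax":0,"ay":0,"az":0,"gripper":-1},{"dx":0,"dy":0,"dz":0.0005,"ax":0,"ay":0,"az":0,"gripper":-1}]' | egrep 'ee_pos|ft'; done
```

```text
ee_pos: [0.5722, -0.2761, 0.088]
ft_force: [-4.9, 2.8, 11.3]
ee_pos: [0.5722, -0.2761, 0.088]
ft_force: [-6.1, 3.6, 14.8]
ee_pos: [0.5722, -0.2761, 0.0879]
ft_force: [-8.2, 4.7, 18.3]
```

The descent stopped hard at z = 0.088, matching the predicted home height of 0.0878. One more small press, then check visually.

```bash
python3 -m inch '[{"dx":0,"dy":0,"dz":0.0007,"ax":0,"ay":0,"az":0,"gripper":-1},{"dx":0,"dy":0,"dz":0.0007,"ax":0,"ay":0,"az":0,"gripper":-1},{"dx":0,"dy":0,"dz":0.0007,"ax":0,"ay":0,"az":0,"gripper":-1},{"dx":0,"dy":0,"dz":0.0007,"ax":0,"ay":0,"az":0,"gripper":-1}]'; python3 - <<'E'
from h import *
s=robot.get_state();print(s["moment"],s["ee_rot"],s["ee_pos"])
a=snap("scene");b=snap("side")
def crop(i,r):
    u,v=proj(i,(.572,-.2757,.07)).astype(int);return cv2.resize(i["pixels"][v-r:v+r,u-r:u+r],(400,400),interpolation=cv2.INTER_CUBIC)
o=np.hstack([crop(a,30),crop(b,30)]);o=np.clip(o.astype(float)*1.8,0,255).astype(np.uint8)
cv2.imwrite("pics/n.png",o[:,:,::-1])
E
```

```text
t: 13.3
ee_pos: [0.5723, -0.2761, 0.0879]
ee_rot: [0.001, 3.141, -0.002]
ft_force: [-10.7, 6.3, 23.5]
finger_gap: 0.0168
grip_force: 83.3
[ 1.42214978  2.07293369 -0.00781952] [ 1.00077544e-03  3.14052769e+00 -1.70316194e-03] [ 0.57227901 -0.27613103  0.08791155]
```

View pics/n.png

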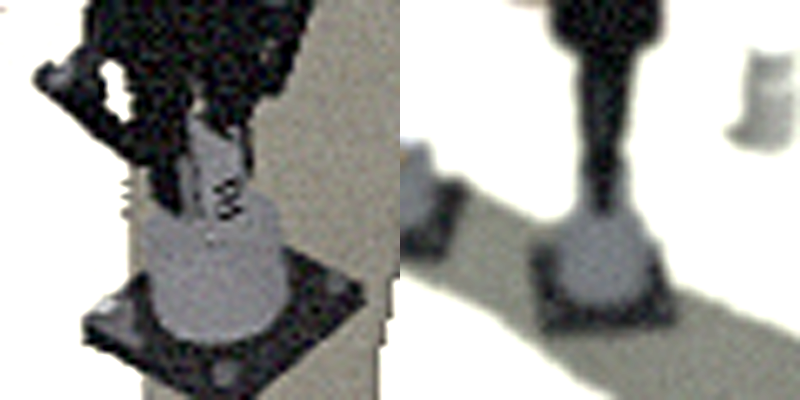

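Both views show the flange flush on the collar rim, with no gap and the brass hidden. I'll ease the sideways load (12 N radially outward) a little.

```bash
python3 -m inch '[{"dx":0.0005,"dy":0.0002,"dz":0,"ax":0,"ay":0,"az":0,"gripper":-1},{"dx":0.0005,"dy":0.0002,"dz":0,"ax":0,"ay":0,"az":0,"gripper":-1},{"dx":0.0005,"dy":0.0002,"dz":0,"ax":0,"ay":0,"az":0,"gripper":-1},{"dx":0.0005,"dy":0.0002,"dz":0,"ax":0,"ay":0,"az":0,"gripper":-1}]'
```

```text
t: 13.9
ee_pos: [0.5722, -0.2761, 0.0879]
ee_rot: [0.001, 3.14, -0.002]
ft_force: [-7.1, 5.2, 21.8]
finger_gap: 0.0166
grip_force: 83.2
```

```bash
python3 -m inch '[{"dx":0.0004,"dy":0.0003,"dz":0,"ax":0,"ay":0,"az":0,"gripper":-1},{"dx":0.0004,"dy":0.0003,"dz":0,"ax":0,"ay":0,"az":0,"gripper":-1},{"dx":0.0004,"dy":0.0003,"dz":0,"ax":0,"ay":0,"az":0,"gripper":-1},{"dx":0.0004,"dy":0.0003,"dz":0,"ax":0,"ay":0,"az":0,"gripper":-1}]' && python3 -c "
from rig import robot
print(robot.hand_in())"
```

```text
t: 14.4
ee_pos: [0.5722, -0.2761, 0.0879]
ee_rot: [0.001, 3.139, -0.003]
ft_force: [-5.3, 4.6, 20.0]
finger_gap: 0.0171
grip_force: 82.9
the job is handed in; nothing more can be done
None
```

I twisted the capsule free, lifted it out and pressed it into the left-hand fixture; I handed in at about 14.4 s, still gripping it with about 20 N at the wrist and the flange looking flush on the rim in both views, but no verdict came back.

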